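# Put the scraper and spatula back in the sloping tool rest

## Task

Put the loose scraper and the loose spatula back in the sloping tool rest: each in the empty cradle that fits its handle, blade end up-slope, handle fully down in both saddles and its butt down against the stop. Lower them in rather than letting them fall, let go, and leave the two tools already in the rest and everything else on the bench where they are.

Things in the scene. Friction and masses are not known exactly. Their poses are not given: they have to be found in the camera images.
- rest: tool rest: fixed aluminium plate 180 (x) x 280 (y) x 10 mm, with a strip 40 mm high along its far edge; on it four cradles side by side, 66 mm apart, in any order: one wide and one narrow hold tools, one wide and one narrow are empty. Origin: centre of its underside; x is the cradles' up-slope direction, roughly away from the robot
- cradle_wide_free: the EMPTY WIDE cradle: plywood ramp rising 35 deg towards +x, with two U saddles 35 mm wide inside and a stop at the low end. Origin: centre of its underside, 10 mm above the bench; z up, x up-slope (level), y across. A seated handle's axis starts at (-0.070, 0, 0.040) m here and rises along (cos35, 0, sin35)
- cradle_narrow_free: the EMPTY NARROW cradle: plywood ramp rising 35 deg towards +x, with two U saddles 25 mm wide inside and a stop at the low end. Origin: centre of its underside, 10 mm above the bench; z up, x up-slope (level), y across. A seated handle's axis starts at (-0.070, 0, 0.040) m here and rises along (cos35, 0, sin35)
- cradle_wide_taken: the wide cradle already holding the rasp: plywood ramp rising 35 deg towards +x, with two U saddles 35 mm wide inside and a stop at the low end. Origin: centre of its underside, 10 mm above the bench; z up, x up-slope (level), y across. A seated handle's axis starts at (-0.070, 0, 0.040) m here and rises along (cos35, 0, sin35)
- cradle_narrow_taken: the narrow cradle already holding the pick: plywood ramp rising 35 deg towards +x, with two U saddles 25 mm wide inside and a stop at the low end. Origin: centre of its underside, 10 mm above the bench; z up, x up-slope (level), y across. A seated handle's axis starts at (-0.070, 0, 0.040) m here and rises along (cos35, 0, sin35)
- cradle_wide_free_stop (a point): point on the stop of that cradle where the centre of a seated handle's butt belongs. The stop reaches 6 mm above the handle axis; the ramp board lies 25 mm under the axis
- cradle_wide_free_upper (a point): point on a seated handle's axis in the middle of the upper saddle, 94 mm from the stop. Along the axis the saddles cover 10-26 and 86-102 mm from the stop, with room for fingers between. Their floors lie 11 mm under the axis (a 22 mm thick handle rests on them), their walls (6 mm thick) reach 4 mm above it and small flared lips 13 mm above it
- cradle_narrow_free_stop (a point): point on the stop of that cradle where the centre of a seated handle's butt belongs. The stop reaches 6 mm above the handle axis; the ramp board lies 25 mm under the axis
- cradle_narrow_free_upper (a point): point on a seated handle's axis in the middle of the upper saddle, 94 mm from the stop. Along the axis the saddles cover 10-26 and 86-102 mm from the stop, with room for fingers between. Their floors lie 11 mm under the axis (a 22 mm thick handle rests on them), their walls (6 mm thick) reach 4 mm above it and small flared lips 13 mm above it
- scraper: loose scraper, left or right of the rest, flat on the bench: wooden handle 110 long x 30 wide x 22 mm thick, short steel neck, steel blade 50 long x 54 wide x 3 mm at mid-thickness, 174 mm long overall; about 0.13 kg. Origin: underside, on the long axis, 56 mm from the butt (the handle's free end); x points to the blade, z up through the thickness (handle axis at z = 11 mm)
- spatula: loose spatula, left or right of the rest, flat on the bench: wooden handle 110 long x 20 wide x 22 mm thick, thin neck, slim steel blade 60 long x 18 wide x 3 mm at mid-thickness, 186 mm long overall; about 0.13 kg. Origin: underside, on the long axis, 56 mm from the butt (the handle's free end); x points to the blade, z up through the thickness (handle axis at z = 11 mm)
- scraper_butt (a point): centre of the butt face of the scraper's handle
- scraper_neck (a point): point on the axis of the scraper's handle, 94 mm from the butt
- spatula_butt (a point): centre of the butt face of the spatula's handle
- spatula_neck (a point): point on the axis of the spatula's handle, 94 mm from the butt
- rasp: wide-handled rasp (handle 30 mm wide, dark flat steel 75 x 24 mm), already lying in its cradle; not to be disturbed. Its origin and axes coincide with those of its cradle
- pick: narrow-handled pick (handle 20 mm wide, steel rod 8 mm thick), already lying in its cradle; not to be disturbed. Its origin and axes coincide with those of its cradle
- sherd_curved: curved pale clay potsherd about 56 x 50 mm, 15 mm high, lying about 80 mm from the scraper's axis, beside its handle. Origin: centre of its underside
- dish: small round white covered dish, 54 mm across, 24 mm high, about 72 mm from the spatula's axis, beside its handle. Origin: centre of its underside
- jar_neck: broken-off pale clay jar neck standing upright, 74 mm across, 66 mm high, between the robot and the rest. Origin: centre of its underside
- solvent_jar: amber glass jar with black lid, 56 mm across, 85 mm high, between the robot and the rest. Origin: centre of its underside
- wash_left: plastic wash bottle far left of the rest, 66 mm across, with a bent spout along its x that reaches 90 mm out; 216 mm high overall. Origin: centre of its underside
- wash_right: plastic wash bottle far right of the rest, 66 mm across, with a bent spout along its x that reaches 90 mm out; 216 mm high overall. Origin: centre of its underside
Not all that is in view belongs to the job. Leave any blue look-alike of the scraper alone. What is shaped like the spatula but blue is not meant.

How it is judged:
By the outcome, as a careful person would: the job done as asked, in the order asked, and still so for the second after the job is handed in, with the robot touching nothing.
It also fails if it takes over 61 s, if anything falls off the work surface, if the arm or the gripper's body presses on something with over 40 N, if the wrist force passes 120 N, or if a joint passes its speed limit or range.

## Robot

A 6-joint arm with a two-finger parallel gripper is mounted at the origin on the work surface. World frame = base frame: x ahead of the robot, y to its left, z up, the work surface at z = 0. Lengths are in m, angles in rad, forces in N, time in s.
With the tool pointing down it reaches from about 0.35 to 0.775 m from the base axis. Payload 5.5 kg.
Tool frame: the origin (TCP) lies at the very end of the fingers, on their centre line; the grasp point (between the pads) lies 19 mm behind it; z points along the fingers, y is the line along which they close (so a half turn about z gives the same grasp; the last joint's range is limited). The gripper opens to 85 mm and grips with 20 to 120 N. Pads are 22 mm wide; open, the fingers measure 114 mm over their backs; the gripper's body (76 mm by 85 mm) begins 54 mm behind the grasp point. The pads swing forward as they close: fully open they stand 13 mm farther back than shut.
Start: joints at [-1.333, 0.313, 0.046, 1.304, 0, 1.431], TCP at [0.212, -0.534, 0.2] pointing down, gripper open.
Joint ranges: [-2.76, 2.76], [-0.86, 1.69], [-1.03, 1.26], [-2.2, 2.34], [-1.47, 1.5], [-3.14, 3.14]. Speed limits (rad/s): [2.57, 2.57, 3.14, 3.14, 3.14, 3.14].

## Interface

Orientations are given as a unit quaternion [w, x, y, z].
In Python, from workcell import get_state, read_camera, calibration, hand_in gives the robot as it stands.
- The arm moves only by the tool drive_tool, never from a script. Its argument "deltas" is a list that holds one entry, the list of rows, each a list of 7 numbers: the closure in counts, from 0 (fully open) to 255 (shut), then the shift along the tool's x, y, z in m, then the turn, a rotation vector about the tool's x, y, z in degrees. A call has 1 to 12 rows; each row is the pose to reach, as a shift and turn from the pose commanded when the call began, along the tool's axes at that moment; what a row does not reach only later rows make up. A row lasts 1/8 s, in which the tool goes at most 62.5 mm and 10.7 degrees, less where a joint would pass 70% of its speed; a pose out of reach is approached as far as the arm can. A call with a gripper value outside its range is refused whole. The fingers move at their own pace and stop on an object; "newtons" is the grip in N (left out, the last holds). Time passes only in rows, so rows that repeat a pose let the fingers close. It gives the time, the measured TCP pose, the force, the opening and the grip force at its end, in the units of the state.
- get_state(): the state, without advancing time (a new reading comes with each control period).
- read_camera(name): name is "scene" or "top" or "wrist"; returns (picture, depth): 400x640x3 uint8, red, green, blue; 400x640 float32, m along the optical axis (not along the pixel's ray), 0 where there is no reading.
- calibration(name): a dict with "mtx" (3x3 intrinsics, pixels), "world_from_camera" (4x4, takes a point from camera to world coordinates). Camera axes: x right, y up, looking along -z (the intrinsics and any distortion apply to the point x, -y, -z); pixel columns grow to the right and rows downward; lengths in m; the calibration is good to about 2 mm. The wrist camera is an equidistant fisheye: a pixel r from the principal point sees the ray r / f radians off the axis. A picture is of the moment at which its call begins: read the wrist's pose just before it. calibration takes no time and is no camera call; for the wrist camera it gives the pose at the moment of the call.
- hand_in(): hands the job in; it is judged then, once.
The state is a dict: "clock": time; "joint_pos": joint angles; "qvel": joint speeds; "tau": joint torques, N m; "tcp_pos": TCP position; "orientation": TCP orientation; "wrist_force": force on the tool from outside, world axes, zero at the start; "ft_torque": the same for the moment, N m; "finger_gap": finger opening in m; "grip_force": force on a finger pad.
Only numpy, scipy, OpenCV 4.12 (cv2) and the standard library are available. Lean on these libraries where they do the work, as an engineer would, in place of code of your own. Each camera call takes 0.05 s, during which the arm holds its last target. There are 200 camera calls.

## Working session

There is one attempt and no reset: what is moved stays moved. The work goes in short steps, Python scripts to look and compute and a tool call to move; the robot and the scene stay as the last step left them, time stands still between calls to the robot, and variables do not carry over. Pictures are saved under pics/ and viewed, at most 10 in all, crops included, and the job is handed in when it is done.

Besides the shell and the picture viewer there is one more tool, called by a JSON object that holds its "op" and its "data", one argument or row to a line. drive_tool: Moves the arm, as the interface text tells. Its arguments: {"type":"object","properties":{"deltas":{"type":"array","items":{"type":"array","items":{"type":"array","items":{"type":"number"}}}},"newtons":{"type":"number"}},"required":["deltas"]}

```bash
mkdir -p pics; python3 - <<'E'
from workcell import *
import cv2,numpy as np
s=get_state();print(s['clock'],s['tcp_pos'],s['orientation'])
for n in("top","scene"):
    p,d=read_camera(n);np.savez(f"pics/{n}0.npz",p=p,d=d)
    cv2.imwrite(f"pics/{n}0.png",p[:,:,::-1]);c=calibration(n);print(n,c)
E
```

```text
0.0 [ 0.21194031 -0.53389484  0.19931432] [-9.10760467e-04  9.82214149e-01  1.87761908e-01 -4.99850731e-05]
top {'mtx': array([[419.3990932 ,   0.        , 320.63079386],
       [  0.        , 419.3990932 , 200.40035215],
       [  0.        ,   0.        ,   1.        ]]), 'world_from_camera': array([[ 0.01835607,  0.99828585, -0.0555735 ,  0.4641036 ],
       [-0.9996155 ,  0.01947908,  0.01973379,  0.04790907],
       [ 0.02078248,  0.0551899 ,  0.99825957,  1.23981615],
       [ 0.        ,  0.        ,  0.        ,  1.        ]])}
scene {'mtx': array([[493.4548162 ,   0.        , 316.66868593],
       [  0.        , 493.4548162 , 197.2560627 ],
       [  0.        ,   0.        ,   1.        ]]), 'world_from_camera': array([[ 0.88454942, -0.35177079,  0.30631624,  0.97357559],
       [ 0.46631951,  0.65157903, -0.59832339, -0.82206494],
       [ 0.01088345,  0.67208785,  0.74039143,  1.16015528],
       [ 0.        ,  0.        ,  0.        ,  1.        ]])}
```

View pics/top0.png

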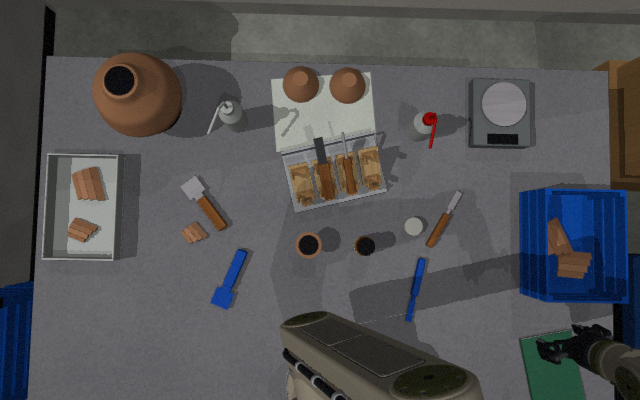

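View pics/scene0.png

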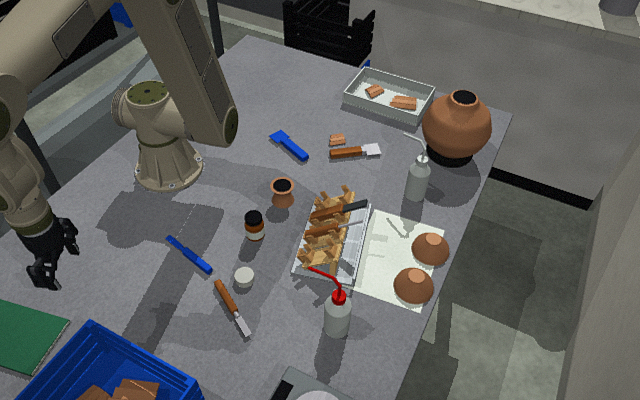

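Top view, candidates. For the scraper: brown (205,205) and blue look-alike (230,280). For the spatula: brown (445,220) and blue look-alike (415,290). I choose the brown ones. The free cradles are at (301,183) and (371,168), and the rasp is at (325,178) and the pick at (347,173). A close crop should confirm these, along with the first measurements.

```bash
cat > h.py <<'E'
from workcell import *
import cv2,numpy as np
from scipy.spatial.transform import Rotation as R
def cast(c,px,z):
    """pixels -> points on plane z (pinhole)"""
    px=np.atleast_2d(px).astype(float);M=c['mtx'];T=c['world_from_camera']
    r=np.c_[(px[:,0]-M[0,2])/M[0,0],-(px[:,1]-M[1,2])/M[1,1],-np.ones(len(px))]@T[:3,:3].T
    o=T[:3,3];return o+r*((z-o[2])/r[:,2])[:,None]
def blob(mask,box):
    m=np.zeros_like(mask);x0,y0,x1,y1=box;m[y0:y1,x0:x1]=mask[y0:y1,x0:x1]
    cs,_=cv2.findContours(m,cv2.RETR_EXTERNAL,cv2.CHAIN_APPROX_NONE);return max(cs,key=cv2.contourArea)
E
python3 - <<'E'
from h import *
f=np.load('pics/top0.npz');p,d=f['p'],f['d'];c=calibration('top')
hsv=cv2.cvtColor(p,cv2.COLOR_RGB2HSV);m=cv2.inRange(hsv,(3,110,40),(20,255,255))
for n,b in(('scraper',(190,185,235,235)),('spatula',(420,180,470,255))):
    k=blob(m,b)
    w=cast(c,k[:,0],0.022)[:,:2]
    (cx,cy),(a,bb),an=cv2.minAreaRect((w*1000).astype(np.float32))
    e=cv2.boxPoints(((cx,cy),(a,bb),an));print(n,cx,cy,a,bb,an);print(e.round(0).tolist())
print(cast(c,[[192,187]],.0125),cast(c,[[455,200]],.0125))
# obstacles/rest rough
for n,q,z in(('strip ends',[[282,153],[382,136]],.05),('plate low',[[297,211],[386,192]],.01),('dish',[[414,226]],.024),('jarneck',[[308,245]],.066),('solv',[[365,246]],.085),('washL',[[228,106]],.2),('washR',[[428,120]],.2),('sherd',[[193,233]],.015)):
    print(n,cast(c,q,z)[:,:2].round(3).tolist())
a=cv2.resize(p[125:220,270:395],None,fx=5,fy=5,interpolation=2)
s=np.load('pics/scene0.npz')['p'];a2=cv2.resize(s[180:285,285:385],None,fx=4,fy=4,interpolation=2)
cv2.imwrite('pics/c1.png',a[:,:,::-1]);
E
```

```text
scraper 489.2300109863281 338.13385009765625 109.1104736328125 30.284692764282227 38.50674057006836
[[437.0, 316.0], [456.0, 292.0], [541.0, 360.0], [522.0, 384.0]]
spatula 453.03302001953125 -318.61761474609375 21.665969848632812 108.59649658203125 60.405052185058594
[[400.0, -301.0], [495.0, -355.0], [506.0, -336.0], [411.0, -282.0]]
[[0.56425992 0.39971988 0.0125    ]] [[ 0.54135013 -0.37290681  0.0125    ]]
strip ends [[0.664, 0.137], [0.719, -0.149]]
plate low [[0.5, 0.092], [0.561, -0.169]]
dish [[0.463, -0.249]]
jarneck [[0.404, 0.058]]
solv [[0.405, -0.099]]
washL [[0.754, 0.264]]
washR [[0.73, -0.24]]
sherd [[0.431, 0.391]]
```

View pics/c1.png

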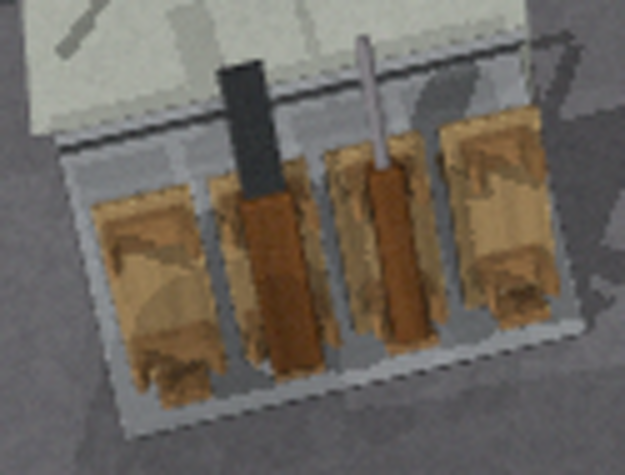

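The crop shows that both outer cradles are empty. Telling wide from narrow needs a nearer view. Handle widths (30 mm left, 21 mm right) confirm which tool is the scraper and which the spatula. I'll work out the approach to a point above the spatula.

```bash
cat >> h.py <<'E'
def pose(pos,heading,pitch=0):
    """TCP pose: tool x along heading (deg), tool z down, tilted forward by pitch"""
    h,p=np.radians([heading,pitch])
    x=np.array([np.cos(h)*np.cos(p),np.sin(h)*np.cos(p),np.sin(p)])
    z=np.array([np.cos(h)*np.sin(p),np.sin(h)*np.sin(p),-np.cos(p)])
    return np.array(pos,float),R.from_matrix(np.c_[x,np.cross(z,x),z])
def cur():
    s=get_state();q=s['orientation'];return s['tcp_pos'],R.from_quat([q[1],q[2],q[3],q[0]])
def delta(t,b=None):
    b=b or cur()
    return np.round(b[1].inv().apply(t[0]-b[0]),4).tolist(),np.round((b[1].inv()*t[1]).as_rotvec(True),2).tolist()
def wcast(c,px,z):
    """fisheye pixels -> points on plane z"""
    px=np.atleast_2d(px).astype(float);M=c['mtx'];T=c['world_from_camera']
    u=(px[:,0]-M[0,2])/M[0,0];v=(px[:,1]-M[1,2])/M[1,1];t=np.hypot(u,v)+1e-12
    r=np.c_[np.sin(t)*u/t,-np.sin(t)*v/t,-np.cos(t)]@T[:3,:3].T
    o=T[:3,3];return o+r*((z-o[2])/r[:,2])[:,None]
def grab(name,file):
    c=calibration(name);p,d=read_camera(name);cv2.imwrite(file,p[:,:,::-1]);np.savez(file[:-4],p=p,d=d,T=c['world_from_camera'],M=c['mtx']);return p,d,c
E
python3 - <<'E'
from h import *
print(delta(pose((.453,-.319,.2),-29.6)))
# rough view pose over rest
print(calibration('wrist'))
E
```

```text
([0.3033, -0.1109, -0.0004], [-0.1, 0.03, 51.25])
{'mtx': array([[309.70691629,   0.        , 320.23011078],
       [  0.        , 309.70691629, 199.61580606],
       [  0.        ,   0.        ,   1.        ]]), 'world_from_camera': array([[ 3.69070085e-01,  8.85829461e-01,  2.81235557e-01,
         2.84455901e-01],
       [-9.29401564e-01,  3.51791913e-01,  1.11602793e-01,
        -5.06041167e-01],
       [-7.53523112e-05, -3.02570019e-01,  9.53127157e-01,
         3.72829052e-01],
       [ 0.00000000e+00,  0.00000000e+00,  0.00000000e+00,
         1.00000000e+00]])}
```

{"op": "drive_tool", "data": {
  "deltas": [
    [[0,0.06,-0.022,0,0,0,10],[30,0.12,-0.044,0,0,0,20],[60,0.18,-0.066,0,0,0,30],[90,0.24,-0.088,0,0,0,40],[120,0.303,-0.111,0,0,0,51],[120,0.303,-0.111,0,0,0,51.2],[120,0.303,-0.111,0,0,0,51.2],[120,0.303,-0.111,0,0,0,51.2]]
  ],
  "newtons": 40
}}

```text
clock: 1.1
tcp_pos: [0.4523, -0.3197, 0.1999]
orientation: [0.0, 0.967, -0.255, -0.0]
wrist_force: [-0.2, -0.1, -0.7]
finger_gap: 0.0451
grip_force: 0.0
```

```bash
python3 - <<'E'
from h import *
s=get_state();print(s['clock'],s['tcp_pos'],s['finger_gap'],s['qvel'].round(3) if hasattr(s['qvel'],'round') else s['qvel'])
grab('wrist','pics/w1.png')
E
```

```text
1.1 [ 0.45230547 -0.31974758  0.19985847] 0.04506900431121933 [-0.022 -0.003  0.     0.     0.001  0.004]
```

View pics/w1.png

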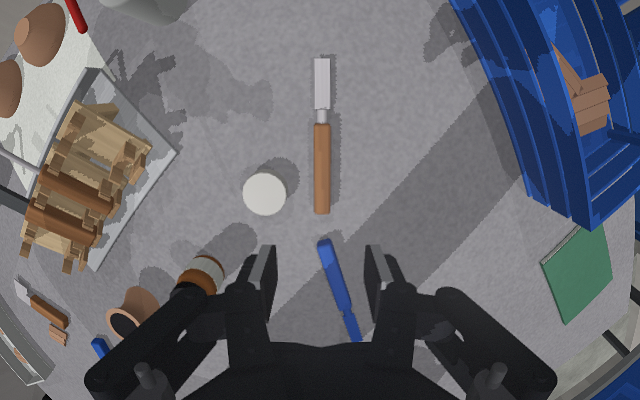

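The wrist view shows the spatula ahead: handle (322,125)–(322,213), blade up to (322,58). The dish is at (264,194) and the blue decoy at (340,290). I'll refine the handle pose from this.

```bash
cat >> h.py <<'E'
def handle(p,c,box,z=.022,lo=(3,90,30),hi=(22,255,255)):
    m=cv2.inRange(cv2.cvtColor(p,cv2.COLOR_RGB2HSV),lo,hi);k=blob(m,box)
    w=wcast(c,k[:,0],z)[:,:2];r=cv2.minAreaRect((w*1000).astype(np.float32));e=cv2.boxPoints(r)
    i=0 if np.linalg.norm(e[0]-e[1])>np.linalg.norm(e[1]-e[2]) else 1
    v=e[i+1]-e[i];v*=np.sign(v[0]);L=np.linalg.norm(v);v/=L
    return np.array(r[0])/1000,np.degrees(np.arctan2(v[1],v[0])),r[1]
E
python3 - <<'E'
from h import *
f=np.load('pics/w1.npz');c=dict(mtx=f['M'],world_from_camera=f['T'])
ce,h,sz=handle(f['p'],c,(305,118,340,220));print(ce,h,sz)
print('dish',wcast(c,[[264,194]],.024))
h=round(h,1);g=ce+.001*np.array([np.cos(np.radians(h)),np.sin(np.radians(h))])
print(delta(pose((*g,.06),h)),delta(pose((*g,.003),h)))
E
```

```text
[ 0.45383417 -0.32287277] -29.12817 (17.58244514465332, 106.29975891113281)
dish [[ 0.46268283 -0.24939486  0.024     ]]
([0.0039, 0.0015, 0.14], [0.02, 0.03, -0.49]) ([0.004, 0.0015, 0.197], [0.02, 0.03, -0.49])
```

{"op": "drive_tool", "data": {
  "deltas": [
    [[120,0.004,0.001,0.05,0,0,-0.5],[120,0.004,0.001,0.1,0,0,-0.5],[120,0.004,0.001,0.15,0,0,-0.5],[120,0.004,0.001,0.18,0,0,-0.5],[120,0.004,0.001,0.196,0,0,-0.5],[120,0.004,0.001,0.196,0,0,-0.5],[255,0.004,0.001,0.196,0,0,-0.5],[255,0.004,0.001,0.196,0,0,-0.5],[255,0.004,0.001,0.196,0,0,-0.5],[255,0.004,0.001,0.196,0,0,-0.5]]
  ],
  "newtons": 40
}}

```text
clock: 2.4
tcp_pos: [0.4561, -0.3225, 0.0047]
orientation: [0.0, 0.968, -0.251, 0.0]
wrist_force: [-0.2, 0.0, 0.7]
finger_gap: 0.0002
grip_force: 0.0
```

```bash
python3 - <<'E'
from h import *
grab('wrist','pics/w2.png')
E
```

```text
(no output)
```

View pics/w2.png

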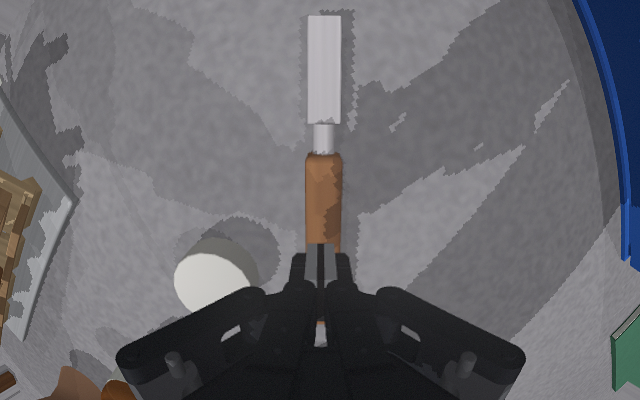

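The fingers shut without stopping, yet the handle (323,155)–(320,325) still lies under them. I'll check heights with the depth.

```bash
python3 - <<'E'
from h import *
f=np.load('pics/w2.npz');d=f['d'];M=f['M'];T=f['T']
def pt(u,v):
    a=(u-M[0,2])/M[0,0];b=(v-M[1,2])/M[1,1];t=np.hypot(a,b)
    r=np.array([np.tan(t)*a/t,-np.tan(t)*b/t,-1])*d[v,u]
    return (T[:3,:3]@r+T[:3,3]).round(4)
for q in [(323,70),(323,180),(315,180),(335,180),(323,235),(314,247),(328,247),(320,262),(300,262),(345,262),(320,285),(310,285),(320,322),(320,338),(270,200),(370,200)]:print(q,pt(*q),d[q[1],q[0]])
s=get_state();print(s)
E
```

```text
(323, 70) [ 0.5399 -0.3711  0.0111] 0.15360297
(323, 180) [ 0.4896 -0.3432  0.022 ] 0.16057701
(315, 180) [ 0.4914 -0.3395  0.0213] 0.16124484
(335, 180) [ 0.4865 -0.3486  0.0217] 0.16088185
(323, 235) [ 0.4622 -0.3281  0.0217] 0.17023347
(314, 247) [ 0.4675 -0.3259  0.044 ] 0.14794248
(328, 247) [ 0.4647 -0.332   0.0449] 0.14691703
(320, 262) [ 0.4656 -0.3281  0.0578] 0.13494544
(300, 262) [ 0.4669 -0.3181  0.0511] 0.14243145
(345, 262) [ 0.4574 -0.3368  0.0526] 0.1407407
(320, 285) [ 0.4631 -0.3267  0.0721] 0.12212349
(310, 285) [ 0.4687 -0.3255  0.0786] 0.11463948
(320, 322) [ 0.4089 -0.2966  0.022 ] 0.18857999
(320, 338) [ 0.3778 -0.2793 -0.0005] 0.22080821
(270, 200) [ 0.4896 -0.3067  0.0006] 0.18625645
(370, 200) [ 0.4595 -0.3598 -0.0011] 0.188102
{'clock': 2.45, 'joint_pos': array([-7.59277132e-01,  4.16507832e-01, -3.11650103e-01,  8.41953467e-01,
       -4.72534665e-05,  2.88918972e+00]), 'qvel': array([-0.00018396,  0.00385233, -0.00383222,  0.00179382, -0.00150682,
        0.00122253]), 'tau': array([-1.55647454e-02, -4.89499712e+01,  2.50686765e+01, -9.33876290e-03,
       -8.73137615e-04, -1.86893999e-04]), 'tcp_pos': array([ 0.45598585, -0.32249301,  0.00455154]), 'orientation': array([ 1.86605590e-04,  9.68056289e-01, -2.50732734e-01,  2.88127124e-04]), 'wrist_force': array([-0.5097144 ,  0.24912125, -0.27554024]), 'ft_torque': array([ 0.02957816,  0.01362007, -0.00424216]), 'grip_force': 0.0, 'finger_gap': 0.000102490424516076}
```

```bash
python3 - <<'E'
from h import *
def cloud(n):
    c=calibration(n);p,d=read_camera(n);M=c['mtx'];v,u=np.mgrid[:400,:640]
    P=np.stack([(u-M[0,2])/M[0,0]*d,-(v-M[1,2])/M[1,1]*d,-d],-1)@c['world_from_camera'][:3,:3].T+c['world_from_camera'][:3,3]
    return p,d,P
p,d,P=cloud('scene');np.savez('pics/s2',p=p,d=d,P=P)
t=get_state()['tcp_pos'];m=(np.hypot(*(P[...,:2]-t[:2]).transpose(2,0,1))<.04)&(d>0)
v,u=np.where(m);print(u.min(),u.max(),v.min(),v.max())
for lo in np.arange(0,.16,.01):
    k=m&(P[...,2]>=lo)&(P[...,2]<lo+.01)
    if k.any():print(round(lo,2),k.sum(),np.median(p[k],0),P[k][:,:2].min(0).round(3),P[k][:,:2].max(0).round(3))
u0,v0=int(np.median(u)),int(np.median(v))
cv2.imwrite('pics/s2.png',cv2.resize(p[v.max()-75:v.max()+25,u0-60:u0+65],None,fx=6,fy=6,interpolation=2)[:,:,::-1])
E
```

```text
171 242 129 313
0.0 190 [ 95.5  99.5 101. ] [ 0.418 -0.362] [ 0.492 -0.283]
0.01 46 [77. 49. 28.] [ 0.425 -0.351] [ 0.493 -0.318]
0.02 80 [123.  72.  33.] [ 0.432 -0.351] [ 0.491 -0.319]
0.03 3 [105.  79.  48.] [ 0.457 -0.333] [ 0.466 -0.322]
0.04 20 [49.5 54.  43.5] [ 0.448 -0.337] [ 0.467 -0.317]
0.05 21 [36. 32. 31.] [ 0.446 -0.341] [ 0.468 -0.315]
0.06 25 [46. 45. 47.] [ 0.448 -0.339] [ 0.47  -0.318]
0.07 24 [22.5 23.5 25.5] [ 0.451 -0.343] [ 0.471 -0.31 ]
0.08 73 [15. 16. 18.] [ 0.436 -0.359] [ 0.481 -0.291]
0.09 80 [16. 16. 19.] [ 0.432 -0.36 ] [ 0.484 -0.29 ]
0.1 59 [14. 16. 17.] [ 0.43  -0.359] [ 0.486 -0.291]
0.11 48 [15. 15. 18.] [ 0.44  -0.359] [ 0.486 -0.289]
0.12 46 [17. 16. 18.] [ 0.436 -0.357] [ 0.481 -0.289]
0.13 48 [16.  16.  17.5] [ 0.446 -0.359] [ 0.481 -0.297]
0.14 32 [15.  15.5 19. ] [ 0.431 -0.36 ] [ 0.483 -0.285]
0.15 16 [13.5 15.  17.5] [ 0.432 -0.36 ] [ 0.483 -0.293]
```

View pics/s2.png

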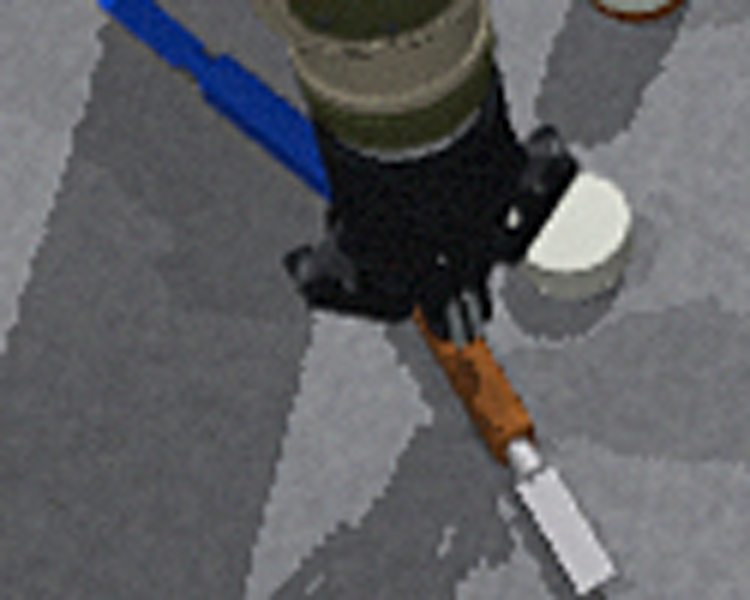

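```bash
python3 - <<'E'
from h import *
for n,tz in(('w1',.1999),('w2',.0046)):
    f=np.load(f'pics/{n}.npz');d=f['d'];M=f['M'];T=f['T'];p=f['p']
    v,u=np.mgrid[:400,:640];a=(u-M[0,2])/M[0,0];b=(v-M[1,2])/M[1,1];t=np.hypot(a,b)+1e-9
    P=np.stack([np.tan(t)*a/t*d,-np.tan(t)*b/t*d,-d],-1)@T[:3,:3].T+T[:3,3]
    m=(P[...,2]>tz+.02 if n=='w2' else P[...,2]>.1)&(d>0)&(p.max(-1)<90)
    m&=(v<330)
    z=np.sort(P[m][:,2])-tz;print(n,z[[0,5,20,60,120,300,800]].round(4))
    i=np.argsort(P[m][:,2])[:300:40];print(np.c_[u[m][i],v[m][i]].tolist(),P[m][i].round(3).tolist())
E
```

```text
w1 [-0.0999 -0.0997 -0.0992 -0.0978 -0.0963 -0.0945 -0.091 ]
[[49, 214], [637, 18], [639, 23], [639, 24], [47, 165], [634, 41], [627, 18], [630, 26]] [[0.601, -0.001, 0.1], [0.458, -0.822, 0.101], [0.451, -0.821, 0.103], [0.45, -0.818, 0.104], [0.646, -0.052, 0.104], [0.433, -0.785, 0.105], [0.465, -0.786, 0.105], [0.454, -0.786, 0.105]]
w2 [0.02   0.02   0.0201 0.0203 0.0206 0.0216 0.0245]
[[597, 2], [636, 159], [616, 50], [615, 50], [626, 91], [636, 145], [613, 42], [612, 38]] [[0.514, -0.571, 0.025], [0.39, -0.57, 0.025], [0.477, -0.573, 0.025], [0.478, -0.571, 0.025], [0.446, -0.571, 0.025], [0.402, -0.572, 0.026], [0.484, -0.571, 0.026], [0.487, -0.571, 0.026]]
```

```bash
python3 - <<'E'
from h import *
for n,tz,bx in(('w1',.1999,(225,230,415,300)),('w2',.0046,(285,235,358,300))):
    f=np.load(f'pics/{n}.npz');d=f['d'];M=f['M'];T=f['T'];p=f['p']
    v,u=np.mgrid[:400,:640];a=(u-M[0,2])/M[0,0];b=(v-M[1,2])/M[1,1];t=np.hypot(a,b)+1e-9
    P=np.stack([np.tan(t)*a/t*d,-np.tan(t)*b/t*d,-d],-1)@T[:3,:3].T+T[:3,3]
    m=(P[...,2]>tz+(.024 if n=='w2' else -.05))&(d>0)&(u>bx[0])&(u<bx[2])&(v>bx[1])&(v<bx[3])
    z=np.sort(P[m][:,2])-tz;print(n,m.sum(),z[[0,5,20,60,120,300]].round(4))
    i=np.argsort(P[m][:,2])[:60:6];print(np.c_[u[m][i],v[m][i]].tolist(),(P[m][i][:,2]-tz).round(3).tolist())
E
```

```text
w1 4047 [0.0322 0.0331 0.0346 0.0357 0.037  0.041 ]
[[364, 262], [277, 264], [365, 248], [364, 273], [364, 269], [364, 274], [365, 255], [363, 281], [363, 276], [365, 254]] [0.032, 0.033, 0.034, 0.034, 0.035, 0.035, 0.035, 0.035, 0.035, 0.036]
w2 3241 [0.0351 0.0353 0.0362 0.0378 0.0394 0.0426]
[[311, 244], [322, 244], [319, 244], [321, 244], [316, 245], [318, 245], [329, 244], [319, 245], [308, 245], [336, 253]] [0.035, 0.035, 0.036, 0.036, 0.036, 0.037, 0.037, 0.037, 0.037, 0.038]
```

Two independent views put the real fingertips about 34 mm behind the reported TCP, along the tool axis, so I closed above the handle. I'll reopen and go lower in steps, watching the force.

{"op": "drive_tool", "data": {
  "deltas": [
    [[120,0,-0.001,0,0,0,0],[120,0,-0.001,0,0,0,0],[120,-0.001,-0.001,0.012,0,0,0],[120,-0.001,-0.001,0.024,0,0,0],[120,-0.001,-0.001,0.026,0,0,0],[120,-0.001,-0.001,0.026,0,0,0]]
  ]
}}

```text
clock: 3.25
tcp_pos: [0.4551, -0.3208, -0.0224]
orientation: [-0.0, 0.968, -0.251, -0.0]
wrist_force: [0.7, -0.3, -1.0]
finger_gap: 0.0452
grip_force: 0.0
```

{"op": "drive_tool", "data": {
  "deltas": [
    [[120,0,0,0.004,0,0,0],[120,0,0,0.004,0,0,0],[255,0,0,0.004,0,0,0],[255,0,0,0.004,0,0,0],[255,0,0,0.004,0,0,0],[255,0,0,0.004,0,0,0]]
  ],
  "newtons": 50
}}

```text
clock: 4.0
tcp_pos: [0.4557, -0.3213, -0.0254]
orientation: [0.0, 0.968, -0.251, 0.0]
wrist_force: [-0.8, 0.3, 4.3]
finger_gap: 0.0183
grip_force: 49.6
```

```bash
python3 - <<'E'
from h import *
b=cur();print(delta(pose((.4557,-.3213,.25),-29.1),b),delta(pose((.48,-.045,.25),11),b))
E
```

```text
([0.0002, 0.0, -0.2754], [0.02, -0.05, 0.05]) ([-0.1127, -0.2533, -0.2756], [0.03, -0.04, -40.05])
```

{"op": "drive_tool", "data": {
  "deltas": [
    [[255,0,0,-0.02,0,0,0],[255,0,0,-0.06,0,0,0],[255,0,0,-0.12,0,0,0],[255,0,0,-0.18,0,0,0],[255,0,0,-0.24,0,0,0],[255,-0.02,-0.05,-0.276,0,0,-8],[255,-0.045,-0.1,-0.276,0,0,-16],[255,-0.067,-0.15,-0.276,0,0,-24],[255,-0.09,-0.2,-0.276,0,0,-32],[255,-0.113,-0.253,-0.276,0,0,-40],[255,-0.113,-0.253,-0.276,0,0,-40],[255,-0.113,-0.253,-0.276,0,0,-40]]
  ]
}}

```text
clock: 5.5
tcp_pos: [0.4793, -0.045, 0.2499]
orientation: [0.0, 0.995, 0.095, -0.0]
wrist_force: [-0.2, -0.4, -0.7]
finger_gap: 0.0188
grip_force: 49.3
```

```bash
python3 - <<'E'
from h import *
s=get_state();print(s['clock'],s['tcp_pos'],s['finger_gap'],s['wrist_force'])
grab('wrist','pics/w3.png')
E
```

```text
5.5 [ 0.47930896 -0.04495997  0.24988361] 0.0188317494087446 [-0.16986568 -0.4388486  -0.7169606 ]
```

View pics/w3.png

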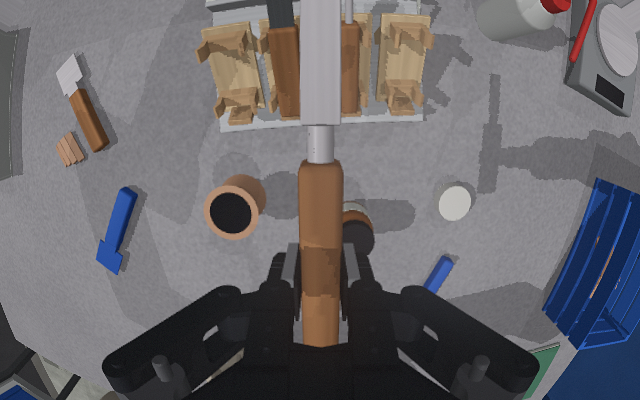

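The spatula is held squarely. The left free cradle (≈(230,70)) looks wider than the right one (≈(405,65)). I'll measure both numerically from the depth.

```bash
cat >> h.py <<'E'
def wcloud(file):
    f=np.load(file);d=f['d'];M=f['M'];T=f['T'];v,u=np.mgrid[:400,:640];a=(u-M[0,2])/M[0,0];b=(v-M[1,2])/M[1,1];t=np.hypot(a,b)+1e-9
    return f['p'],d,np.stack([np.tan(t)*a/t*d,-np.tan(t)*b/t*d,-d],-1)@T[:3,:3].T+T[:3,3]
E
python3 - <<'E'
from h import *
p,d,P=wcloud('pics/w3.npz')
hsv=cv2.cvtColor(p,cv2.COLOR_RGB2HSV);br=cv2.inRange(hsv,(3,150,30),(16,255,255))>0
v,u=np.mgrid[:400,:640]
for n,b in(('rasp',(266,24,300,118)),('pick',(340,24,362,114))):
    m=br&(u>b[0])&(u<b[2])&(v>b[1])&(v<b[3])&(d>0)&(P[...,2]>.03)
    Q=P[m];c0=Q.mean(0);U,S,V=np.linalg.svd(Q-c0,full_matrices=False);a=V[0]*np.sign(V[0][0]);print(n,m.sum(),c0.round(4),'heading',np.degrees(np.arctan2(a[1],a[0])).round(2),'slope',np.degrees(np.arcsin(a[2])).round(2))
    s=(Q-c0)@a;y=(Q-c0)@np.array([-a[1],a[0],0]);print('s',np.percentile(s,[0,1,99,100]).round(4),'butt end',(c0+a*np.percentile(s,1)).round(4),'y',np.percentile(y,[1,99]).round(4))
# strip top edge: z ~ .05
h=np.radians(11);X=np.array([np.cos(h),np.sin(h)]);Y=np.array([-np.sin(h),np.cos(h)])
x=P[...,:2]@X;y=P[...,:2]@Y;z=P[...,2]
print('corner-ish rest y range at plate', [np.percentile(y[(abs(z-.01)<.003)&(x>.48)&(x<.54)&(d>0)],q).round(4) for q in (1,99)])
for nm,b in(('L',(195,10,265,128)),('R',(372,5,440,122))):
    m=(u>b[0])&(u<b[2])&(v>b[1])&(v<b[3])&(d>0)&(z>.014)
    xs,ys,zs=x[m],y[m],z[m]
    for lo in np.arange(xs.min(),xs.max(),.008):
        k=(xs>=lo)&(xs<lo+.008)
        if k.sum()<15:continue
        bins=np.arange(ys.min(),ys.max()+.003,.003);i=np.digitize(ys[k],bins)
        print(nm,round(lo,3),' '.join(f"{int(zs[k][i==j].max()*1000):3d}" if (i==j).any() else ' --' for j in range(1,len(bins)+1)))
    print('y0',ys.min().round(4))
E
```

```text
rasp 12 [0.6144 0.003  0.1091] heading 16.57 slope 16.22
s [-0.008  -0.0079  0.0169  0.0181] butt end [0.6071 0.0009 0.1069] y [-0.0007  0.0008]<stdin>:7: RuntimeWarning: Mean of empty slice.
  ret = um.true_divide(
Traceback (most recent call last):
IndexError: index 0 is out of bounds for axis 0 with size 0
```

```bash
cat > m.py <<'E'
from h import *
p,d,P=wcloud('pics/w3.npz')
hsv=cv2.cvtColor(p,cv2.COLOR_RGB2HSV)
print(hsv[60,283],hsv[60,350],hsv[80,230],hsv[80,405])
br=cv2.inRange(hsv,(3,90,30),(14,255,255))>0
v,u=np.mgrid[:400,:640]
for n,b in(('rasp',(266,24,300,118)),('pick',(341,24,362,114))):
    m=br&(u>b[0])&(u<b[2])&(v>b[1])&(v<b[3])&(d>0)&(P[...,2]>.03)
    Q=P[m];c0=Q.mean(0);U,S,V=np.linalg.svd(Q-c0,full_matrices=False);a=V[0]*np.sign(V[0][0]);print(n,m.sum(),c0.round(4),'heading',np.degrees(np.arctan2(a[1],a[0])).round(2),'slope',np.degrees(np.arcsin(a[2])).round(2))
    s=(Q-c0)@a;y=(Q-c0)@np.array([-a[1],a[0],0]);print('s',np.percentile(s,[0,1,99,100]).round(4),'butt end',(c0+a*np.percentile(s,1)).round(4),'y',np.percentile(y,[1,99]).round(4))
h=np.radians(11);X=np.array([np.cos(h),np.sin(h)]);Y=np.array([-np.sin(h),np.cos(h)])
x=P[...,:2]@X;y=P[...,:2]@Y;z=P[...,2]
for nm,b in(('L',(195,10,265,128)),('R',(372,5,440,122))):
    m=(u>b[0])&(u<b[2])&(v>b[1])&(v<b[3])&(d>0)&(z>.014)
    xs,ys,zs=x[m],y[m],z[m]
    for lo in np.arange(xs.min(),xs.max(),.008):
        k=(xs>=lo)&(xs<lo+.008)
        if k.sum()<15:continue
        bins=np.arange(ys.min(),ys.max()+.003,.003);i=np.digitize(ys[k],bins)
        print(nm,round(lo,3),' '.join(f"{int(zs[k][i==j].max()*1000):3d}" if (i==j).any() else ' --' for j in range(1,len(bins)+1)))
    print('y0',ys.min().round(4))
E
python3 m.py
```

```text
[ 13 137 112] [ 13 123 112] [ 18  82 159] [ 15  93 162]
rasp 2308 [0.5866 0.0116 0.0953] heading 10.78 slope 34.89
s [-0.0684 -0.0611  0.0452  0.0765] butt end [0.5374 0.0022 0.0604] y [-0.0113  0.013 ]
pick 1533 [ 0.5994 -0.0548  0.0925] heading 14.78 slope 35.37
s [-0.0627 -0.0596  0.0495  0.0503] butt end [ 0.5524 -0.0672  0.058 ] y [-0.0099  0.0074]
L 0.517  --  --  --  --  --  --  --  --  --  54  55  55  55  54  54  54  54  54  54  51  --  --  --  --  --  --  --  --  --  --  --
L 0.525  --  --  --  --  --  65  68  66  60  54  54  53  53  52  51  52  51  51  53  49  62  70  69  --  --  --  --  --  --  --  --
L 0.533  --  --  --  --  --  71  73  73  65  41  42  39  40  41  40  42  39  40  38  61  67  74  74  71  --  --  --  --  --  --  --
L 0.541  --  --  --  --  --  32  74  74  71  --  51  52  51  52  51  50  52  52  52  52  70  71  72  73  --  --  --  --  --  --  --
L 0.549  --  --  --  --  --  38  64  64  65  55  55  55  55  55  55  56  55  55  56  55  61  61  59  --  --  --  --  --  --  --  --
L 0.557  --  --  --  --  --  44  47  52  53  52  52  52  51  52  51  51  51  50  52 
[... 1997 characters left out ...]
8  57  56  --  --
R 0.593  61  62  63  62  62  62  62  62  63  63  63  63  64  64  63  63  63  64  63  61  --  --
R 0.601  67  68  66 113 114 109  68  68  69  69  68  67  69  70 107 114 115  69  69  69  --  --
R 0.609  69  71  71 118 118 115 109  91  91  90  91  92  91  72 111 118 118 116  75  76  --  --
R 0.617  --  --  -- 117 116 114 109  96  97  96  97  96  97  93 113 115 113  81  80  81  --  --
R 0.625  --  84  --  -- 105 104 103  99 100  99 100  99  99  99 103 102 103  86  85  88  --  --
R 0.633  --  89  91  91  94  94  92  92  94  92  92  91  92  91  93  92  92  92  94  92  90  --
R 0.641  --  91  93  92  93  92  92  93  93  93  92  92  92  92  91  92  92  93  93  92  --  --
y0 -0.2618
```

The left free cradle has a floor about 34 mm wide and the right one about 24 mm, so left is wide and right is narrow. The heading is nearer 14.5°. Next I'll fit it properly and measure the held spatula.

```bash
cat > m2.py <<'E'
from h import *
p,d,P=wcloud('pics/w3.npz');v,u=np.mgrid[:400,:640];t35=np.tan(np.radians(35));c35=np.cos(np.radians(35))
def fit(h,show=False):
    hr=np.radians(h);X=np.array([np.cos(hr),np.sin(hr)]);Y=np.array([-X[1],X[0]])
    x=P[...,:2]@X;y=P[...,:2]@Y;z=P[...,2];out=[]
    for nm,b in(('L',(195,10,265,128)),('R',(372,5,440,122))):
        m=(u>b[0])&(u<b[2])&(v>b[1])&(v<b[3])&(d>0)&(z>.014)
        yc=np.median(y[m&(z>.05)&(z<.06)])
        r=m&(z>.0535)&(z<.066)&(abs(y-yc)<.012)            # board, between the saddles
        xo=0
        cand=x[r]-((z[r]+.025/c35-.06+.01)/t35-.07)          # cradle origin x from board plane
        xo=np.median(cand)
        for k in range(3):
            ax=.05+(x-xo+.07)*t35                            # axis height at x
            n=(z-ax)*c35; s=(x-xo+.07)*c35+(z-.05)*np.sin(np.radians(35))
            r=m&(abs(n+.025)<.005)&(s>.035)&(s<.08)&(abs(y-yc)<.015)
            xo+=np.median(-n[r])*0+np.median(x[r]-((z[r]-.05+.025/c35)/t35-.07))-xo
        mid=[]
        for s0 in(.018,.094):
            w=m&(abs(s-s0)<.012)&(n>-.004)&(n<.016)
            L=y[w&(y>yc)];Rr=y[w&(y<yc)]
            mid.append(((np.percentile(L,10)+np.percentile(Rr,90))/2,np.percentile(L,10)-np.percentile(Rr,90)))
        fl=m&((abs(s-.018)<.006)|(abs(s-.094)<.006))&(abs(y-yc)<.008)&(n<-.005)&(n>-.02)
        st=m&(s<.004)&(abs(y-yc)<.008)&(n>0)&(n<.01)
        out.append((xo,mid,np.median(n[fl]),s[st].max() if st.any() else None,r.sum()))
    return out,X,Y
for h in(13,14,14.5,15,15.5):
    o,X,Y=fit(h)
    print(h,[(round(a[0],4),np.round(a[1],4).tolist(),round(a[2],4),a[3],a[4]) for a in o])
E
python3 m2.py
```

```text
13 [(np.float64(0.5962), [[-0.0571, 0.0361], [-0.0562, 0.0378]], np.float64(-0.0109), np.float64(0.00029155652796031544), np.int64(758)), (np.float64(0.6002), [[-0.2535, 0.0266], [-0.2521, 0.0261]], np.float64(-0.0108), np.float64(0.00045144948339887977), np.int64(757))]
14 [(np.float64(0.5951), [[-0.0665, 0.036], [-0.0667, 0.0377]], np.float64(-0.0109), np.float64(0.0003862511419779535), np.int64(767)), (np.float64(0.5956), [[-0.263, 0.0266], [-0.2627, 0.0262]], np.float64(-0.0109), np.float64(0.00046713624691525316), np.int64(755))]
14.5 [(np.float64(0.5945), [[-0.0711, 0.0359], [-0.072, 0.0377]], np.float64(-0.011), np.float64(0.0003349962413103692), np.int64(766)), (np.float64(0.5933), [[-0.2677, 0.0265], [-0.2679, 0.0263]], np.float64(-0.0108), np.float64(0.0005582238488838803), np.int64(752))]
15 [(np.float64(0.5938), [[-0.0759, 0.036], [-0.0772, 0.0377]], np.float64(-0.011), np.float64(0.00028550091096686005), np.int64(766)), (np.float64(0.591), [[-0.2724, 0.0265], [-0.2731, 0.0263]], np.float64(-0.0108), np.float64(0.00047986609325867467), np.int64(760))]
15.5 [(np.float64(0.5932), [[-0.0806, 0.0361], [-0.0824, 0.0378]], np.float64(-0.011), np.float64(0.00021631336635370615), np.int64(771)), (np.float64(0.5885), [[-0.277, 0.0265], [-0.2784, 0.0263]], np.float64(-0.0108), np.float64(0.0004269076404455586), np.int64(758))]
```

```bash
cat > held.py <<'E'
import sys
from h import *
def held(file,b,tcp,rot,rows):
    """handle in the tool frame: top-face height, pitch, yaw, front end"""
    p,d,P=wcloud(file);v,u=np.mgrid[:400,:640];hsv=cv2.cvtColor(p,cv2.COLOR_RGB2HSV)
    m=(cv2.inRange(hsv,(3,70,20),(17,255,255))>0)&(u>b[0])&(u<b[2])&(v>b[1])&(v<b[3])&(d>0)
    Q=rot.inv().apply(P[m]-tcp);Q=Q[abs(Q[:,2]-np.median(Q[:,2]))<.006]
    print('n',len(Q),'front x',np.percentile(Q[:,0],[98,99.5]).round(4),'min x',Q[:,0].min().round(4))
    for x0 in np.arange(-.01,.055,.01):
        k=abs(Q[:,0]-x0)<.005
        if k.sum()>20:print(round(x0,3),'y',np.percentile(Q[k,1],[2,98]).round(4),'z top',np.median(Q[k,2]).round(4))
if __name__=='__main__':
    t,r=cur();held('pics/w3.npz',(290,150,352,350),t,r,0)
    # blade tip
    p,d,P=wcloud('pics/w3.npz');Q=r.inv().apply(P.reshape(-1,3)-t).reshape(P.shape)
    for q in((320,10),(320,60),(320,110),(320,150)):print(q,Q[q[1],q[0]].round(4))
E
python3 held.py
```

```text
n 7434 front x [0.0517 0.0525] min x -0.049
-0.01 y [-0.0091  0.0092] z top -0.0469
0.0 y [-0.0091  0.009 ] z top -0.0469
0.01 y [-0.0094  0.0094] z top -0.0468
0.02 y [-0.0096  0.0096] z top -0.0468
0.03 y [-0.0094  0.0095] z top -0.0469
0.04 y [-0.0097  0.0091] z top -0.0468
0.05 y [-0.0091  0.0088] z top -0.0465
(320, 10) [ 0.1207 -0.0003 -0.0375]
(320, 60) [ 0.0975 -0.0002 -0.0377]
(320, 110) [ 0.0754 -0.0002 -0.0367]
(320, 150) [ 0.0584 -0.0002 -0.0422]
```

```bash
cat >> h.py <<'E'
H=14.1
def seat(side,butt,zax,n,s):
    """TCP pose that puts the held butt (tool x=butt, axis at tool z=zax) n above and s up from seated"""
    hr=np.radians(H);X=np.array([np.cos(hr),np.sin(hr),0]);Y=np.array([-X[1],X[0],0]);k=np.array([0,0,1])
    B=X*(.595-.07)+Y*{'L':-.0672,'R':-.2645}[side]+k*.05
    c,q=np.cos(np.radians(35)),np.sin(np.radians(35));u=c*X+q*k;z=q*X-c*k
    return pose(B-(butt-s)*u-(zax+n)*z,H,35)
E
python3 - <<'E'
from h import *
b=cur()
for n,s in((.1,.006),(.03,.006),(.002,.006),(0,0)):
    t=seat('R',-.0575,-.0359,n,s);print(n,s,t[0].round(4),delta(t,b),'from pre',delta(t,seat('R',-.0575,-.0359,.1,.006)))
E
```

```text
0.1 0.006 [ 0.5884 -0.1249  0.1389] ([0.0922, 0.0984, 0.1109], [0.99, 35.03, -3.12]) from pre ([0.0, 0.0, 0.0], [0.0, 0.0, 0.0])
0.03 0.006 [ 0.6274 -0.1151  0.0816] ([0.1323, 0.0962, 0.1682], [0.99, 35.03, -3.12]) from pre ([0.0, 0.0, 0.07], [0.0, 0.0, 0.0])
0.002 0.006 [ 0.6429 -0.1112  0.0587] ([0.1484, 0.0953, 0.1911], [0.99, 35.03, -3.12]) from pre ([-0.0, 0.0, 0.098], [0.0, 0.0, 0.0])
0 0 [ 0.6393 -0.1121  0.0536] ([0.1446, 0.0955, 0.1962], [0.99, 35.03, -3.12]) from pre ([-0.006, 0.0, 0.1], [0.0, 0.0, 0.0])
```

{"op": "drive_tool", "data": {
  "deltas": [
    [[255,0.02,0.03,0,0.2,8,-0.7],[255,0.04,0.06,0.01,0.5,16,-1.4],[255,0.06,0.098,0.03,0.7,24,-2.1],[255,0.08,0.098,0.06,1,32,-3],[255,0.092,0.098,0.09,1,35,-3.1],[255,0.092,0.0985,0.111,1,35,-3.1],[255,0.092,0.0985,0.111,1,35,-3.1],[255,0.092,0.0985,0.111,1,35,-3.1]]
  ]
}}

```text
clock: 6.55
tcp_pos: [0.589, -0.1258, 0.1402]
orientation: [-0.037, 0.946, 0.117, 0.299]
wrist_force: [1.1, 0.1, -1.2]
finger_gap: 0.0187
grip_force: 49.3
```

```bash
python3 - <<'E'
from h import *
s=get_state();print(s['clock'],s['tcp_pos'],s['wrist_force'],s['ft_torque'])
for n,s in((.03,.006),(.003,.006),(0,0)): print(n,s,delta(seat('R',-.0575,-.0359,n,s)))
E
```

```text
6.55 [ 0.58898513 -0.12579764  0.14019766] [ 1.12498747  0.13465232 -1.22535659] [-0.1445237   0.60722256  0.01855294]
0.03 0.006 ([-0.0011, -0.0011, 0.0708], [0.06, -0.05, -0.03])
0.003 0.006 ([-0.0011, -0.0011, 0.0978], [0.06, -0.05, -0.03])
0 0 ([-0.0071, -0.0011, 0.1008], [0.06, -0.05, -0.03])
```

{"op": "drive_tool", "data": {
  "deltas": [
    [[255,-0.001,-0.001,0.03,0,0,0],[255,-0.001,-0.001,0.055,0,0,0],[255,-0.001,-0.001,0.07,0,0,0],[255,-0.001,-0.001,0.07,0,0,0]]
  ]
}}

```text
clock: 7.05
tcp_pos: [0.6267, -0.1135, 0.0812]
orientation: [-0.037, 0.946, 0.118, 0.298]
wrist_force: [0.4, -0.0, -0.8]
finger_gap: 0.0184
grip_force: 49.4
```

```bash
python3 - <<'E'
from h import *
s=get_state();print(s['clock'],s['tcp_pos'],s['wrist_force'],s['ft_torque'])
for n,s in((.008,.006),(.0,.006),(0,0)): print(n,s,delta(seat('R',-.0575,-.0359,n,s)))
grab('wrist','pics/w4.png')
E
```

```text
7.05 [ 0.62671872 -0.11353714  0.08117546] [ 0.43952494 -0.04022445 -0.81630047] [-0.21661847  0.62551096  0.05158023]
0.008 0.006 ([0.0004, 0.0017, 0.0218], [-0.07, 0.01, 0.05])
0.0 0.006 ([0.0004, 0.0017, 0.0298], [-0.07, 0.01, 0.05])
0 0 ([-0.0056, 0.0017, 0.0298], [-0.07, 0.01, 0.05])
```

View pics/w4.png

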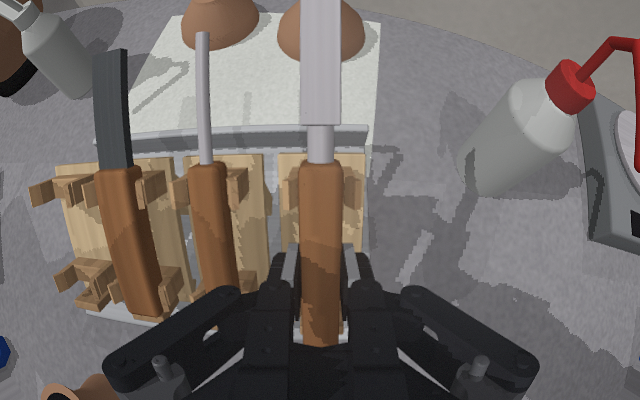

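The picture shows the spatula (320,165–345) over the right-hand cradle (278–367,160), parallel to the pick and clear of it. One numeric check of lateral centring before lowering.

```bash
python3 - <<'E'
from h import *
p,d,P=wcloud('pics/w4.npz');t,r=cur();Q=r.inv().apply((P-t).reshape(-1,3)).reshape(P.shape)
hr=np.radians(H);X=np.array([np.cos(hr),np.sin(hr)]);Y=np.array([-X[1],X[0]])
hsv=cv2.cvtColor(p,cv2.COLOR_RGB2HSV);w=cv2.inRange(hsv,(12,50,60),(24,150,255))>0
for v in(158,170,200,225):
    u=np.where(w[v,265:380])[0]+265
    if len(u)<5: print(v,len(u));continue
    print(v,u.min(),u.max(),'toolY',Q[v,u.min()].round(4),Q[v,u.max()].round(4),'restY',(P[v,[u.min(),u.max()],:2]@Y).round(4))
m=(cv2.inRange(hsv,(3,70,20),(15,255,255))>0);m[:,:295]=0;m[:,347:]=0;m[:165]=0;m[240:]=0
q=Q[m];print('handle y',np.percentile(q[:,1],[2,98]).round(4),'ztop',np.median(q[:,2]))
E
```

```text
158 278 364 toolY [ 0.044  -0.026   0.0186] [0.0439 0.0282 0.0195] restY [-0.2369 -0.2911]
170 278 364 toolY [ 0.036  -0.0264  0.0197] [0.0361 0.0285 0.0194] restY [-0.2365 -0.2914]
200 265 363 toolY [ 0.014  -0.0369  0.0255] [0.016  0.0286 0.0193] restY [-0.226  -0.2915]
225 265 362 toolY [-0.0026 -0.0372  0.0214] [-0.0017  0.0288  0.0195] restY [-0.2257 -0.2917]
handle y [-0.0126  0.014 ] ztop -0.04608992390799467
```

{"op": "drive_tool", "data": {
  "deltas": [
    [[255,0,0.0013,0.005,0,0,0],[255,0,0.0013,0.01,0,0,0],[255,0,0.0013,0.015,0,0,0],[255,0,0.0013,0.02,0,0,0],[255,0,0.0013,0.024,0,0,0],[255,0,0.0013,0.027,0,0,0],[255,0,0.0013,0.028,0,0,0]]
  ]
}}

```text
clock: 7.98
tcp_pos: [0.6423, -0.1108, 0.058]
orientation: [-0.037, 0.946, 0.117, 0.298]
wrist_force: [-0.3, -0.5, -1.5]
finger_gap: 0.0194
grip_force: 49.4
```

```bash
python3 - <<'E'
from h import *
s=get_state();print(s['clock'],cur()[1].inv().apply(s['wrist_force']),s['ft_torque'])
for n,s in((.0,.006),(0,0)): print(n,s,delta(seat('R',-.0575,-.0359,n,s)))
E
```

```text
7.975 [-1.14267431  0.3902881   0.97770997] [-0.14370794  0.64418198  0.01949449]
0.0 0.006 ([0.0008, 0.0005, 0.0018], [-0.06, 0.01, 0.03])
0 0 ([-0.0052, 0.0005, 0.0018], [-0.06, 0.01, 0.03])
```

Still free, inside the saddles. Next I'll slide down to the stop and then press lightly onto the floors.

{"op": "drive_tool", "data": {
  "deltas": [
    [[255,-0.002,0.0003,0,0,0,0],[255,-0.004,0.0003,0,0,0,0],[255,-0.0055,0.0003,0,0,0,0],[255,-0.0055,0.0003,0.0008,0,0,0],[255,-0.0055,0.0003,0.0016,0,0,0],[255,-0.0055,0.0003,0.0016,0,0,0]]
  ]
}}

```text
clock: 8.72
tcp_pos: [0.6389, -0.1121, 0.0538]
orientation: [-0.037, 0.946, 0.117, 0.298]
wrist_force: [-0.2, -0.1, -1.0]
finger_gap: 0.0189
grip_force: 49.4
```

```bash
python3 - <<'E'
from h import *
s=get_state();print(s['clock'],cur()[1].inv().apply(s['wrist_force']),s['ft_torque'])
for n,s in((.0,.006),(0,0)): print(n,s,delta(seat('R',-.0575,-.0359,n,s)))
E
```

```text
8.725 [-0.70874348  0.01585408  0.68239004] [-0.20070399  0.62646521 -0.04687442]
0.0 0.006 ([0.0062, 0.0001, 0.0004], [-0.04, -0.0, 0.03])
0 0 ([0.0002, 0.0001, 0.0004], [-0.04, -0.0, 0.03])
```

{"op": "drive_tool", "data": {
  "deltas": [
    [[255,0,0,0.001,0,0,0],[255,-0.001,0,0.001,0,0,0],[255,-0.0015,0,0.0015,0,0,0],[255,-0.0015,0,0.0015,0,0,0]]
  ]
}}

```text
clock: 9.22
tcp_pos: [0.6394, -0.1121, 0.0533]
orientation: [-0.037, 0.946, 0.118, 0.3]
wrist_force: [-5.0, 0.9, 9.0]
finger_gap: 0.0189
grip_force: 50.7
```

```bash
python3 - <<'E'
from h import *
s=get_state();print(s['clock'],cur()[1].inv().apply(s['wrist_force']),s['ft_torque'])
for n,s in((0,0),): print(n,s,delta(seat('R',-.0575,-.0359,n,s)))
E
```

```text
9.225 [  1.39986806  -2.07843946 -10.01152732] [0.40295889 0.48386793 0.23082772]
0 0 ([0.0001, 0.0, -0.0003], [-0.04, -0.16, 0.09])
```

{"op": "drive_tool", "data": {
  "deltas": [
    [[255,0,0,-0.001,0,0,0],[255,-0.0015,0,-0.001,0,0,0],[255,-0.003,0,-0.001,0,0,0],[255,-0.003,0,-0.001,0,0,0]]
  ]
}}

```text
clock: 9.72
tcp_pos: [0.639, -0.1123, 0.0539]
orientation: [-0.037, 0.945, 0.119, 0.302]
wrist_force: [7.3, 5.5, 4.3]
finger_gap: 0.0187
grip_force: 49.4
```

```bash
python3 - <<'E'
from h import *
s=get_state();print(s['clock'],cur()[1].inv().apply(s['wrist_force']),s['ft_torque'])
for n,s in((0,0),): print(n,s,delta(seat('R',-.0575,-.0359,n,s)))
E
```

```text
9.725 [ 9.38536203 -3.54116747  1.3503975 ] [ 1.01047886 -1.18188926  0.25507415]
0 0 ([0.0, -0.0001, 0.0004], [-0.09, -0.44, 0.23])
```

The stop is reached (9 N along the axis). I'll ease off, settle onto the floors, open a little and retreat along the tool axis.

{"op": "drive_tool", "data": {
  "deltas": [
    [[255,0.002,0,0.0008,0,0,0],[255,0.002,0,0.0008,0,0,0],[180,0.002,0,0.0008,0,0,0],[155,0.002,0,0.0008,0,0,0],[155,0.002,0,0.0008,0,0,0],[155,0.002,0,-0.02,0,0,0],[155,0.002,0,-0.06,0,0,0],[155,0.002,0,-0.11,0,0,0],[155,0.002,0,-0.15,0,0,0],[155,0.002,0,-0.15,0,0,0]]
  ]
}}

```text
clock: 10.98
tcp_pos: [0.5543, -0.1354, 0.178]
orientation: [-0.035, 0.946, 0.117, 0.3]
wrist_force: [0.6, 0.1, -0.6]
finger_gap: 0.0336
grip_force: 0.0
```

```bash
python3 - <<'E'
from h import *
s=get_state();print(s['clock'],s['finger_gap'],s['tcp_pos'],s['wrist_force'])
p,d,c=grab('wrist','pics/w5.png')
_,_,P=wcloud('pics/w5.npz')
hr=np.radians(H);X=np.array([np.cos(hr),np.sin(hr)]);Y=np.array([-X[1],X[0]]);q=np.radians(35)
hsv=cv2.cvtColor(p,cv2.COLOR_RGB2HSV);br=cv2.inRange(hsv,(3,90,20),(14,255,255))>0
for n,y0 in(('spat',-.2645),('pick',-.1985),('rasp',-.1327)):
    x=P[...,:2]@X-.525;y=P[...,:2]@Y-y0;z=P[...,2]-.05
    s=x*np.cos(q)+z*np.sin(q);nn=-x*np.sin(q)+z*np.cos(q)
    m=br&(abs(y)<.017)&(s>-.02)&(s<.13)&(nn>0)&(nn<.03)&(d>0)
    print(n,m.sum(),'s',np.percentile(s[m],[.5,99.5]).round(4),[(round(a,2),np.median(nn[m&(abs(s-a)<.01)]).round(4),np.percentile(y[m&(abs(s-a)<.01)],[3,97]).round(4).tolist()) for a in(.01,.03,.06,.09)if (m&(abs(s-a)<.01)).any()])
# next: over the scraper
print(delta(pose((.489,.338,.25),38.5)))
E
```

```text
10.975 0.03357278423687676 [ 0.55431166 -0.1353518   0.17803614] [ 0.55573837  0.10373993 -0.58668014]
spat 2324 s [-0.0035  0.1094] [(0.01, np.float64(0.0104), [-0.011, 0.0129]), (0.03, np.float64(0.0106), [-0.0117, 0.0102]), (0.06, np.float64(0.0106), [-0.0103, 0.0075]), (0.09, np.float64(0.0106), [-0.0101, 0.0092])]
pick 2360 s [-0.0016  0.109 ] [(0.01, np.float64(0.0104), [-0.01, 0.0114]), (0.03, np.float64(0.0105), [-0.0103, 0.0092]), (0.06, np.float64(0.0105), [-0.0102, 0.0083]), (0.09, np.float64(0.0105), [-0.0101, 0.0102])]
rasp 3004 s [-0.0003  0.1089] [(0.01, np.float64(0.0105), [-0.0149, 0.0124]), (0.03, np.float64(0.0106), [-0.0153, 0.0126]), (0.06, np.float64(0.0106), [-0.0152, 0.0118]), (0.09, np.float64(0.0106), [-0.0147, 0.0128])]
([0.0854, -0.4741, -0.0314], [7.59, -34.54, -23.62])
```

The spatula is seated exactly like the pick: same top height, and its end is at 109 mm. Now to a point above the scraper.

{"op": "drive_tool", "data": {
  "deltas": [
    [[120,0.03,-0.01,-0.04,0,0,0],[120,0.05,-0.07,-0.05,1,-4,-3],[120,0.055,-0.13,-0.05,2,-9,-6],[115,0.06,-0.19,-0.048,3,-14,-10],[110,0.065,-0.25,-0.046,4,-20,-14],[110,0.07,-0.31,-0.042,5.5,-26,-18],[105,0.075,-0.37,-0.038,6.5,-31,-21],[105,0.08,-0.43,-0.034,7.6,-34.5,-23.6],[105,0.085,-0.474,-0.031,7.6,-34.5,-23.6],[105,0.085,-0.474,-0.031,7.6,-34.5,-23.6],[105,0.085,-0.474,-0.031,7.6,-34.5,-23.6]]
  ]
}}

```text
clock: 12.4
tcp_pos: [0.4877, 0.3386, 0.2473]
orientation: [-0.001, 0.944, 0.331, -0.002]
wrist_force: [0.4, -1.0, -0.2]
finger_gap: 0.05
grip_force: 0.0
```

```bash
python3 - <<'E'
from h import *
s=get_state();print(s['clock'],s['finger_gap'],s['tcp_pos'],s['orientation'],s['qvel'].max())
p,d,c=grab('wrist','pics/w6.png')
_,_,P=wcloud('pics/w6.npz')
hsv=cv2.cvtColor(p,cv2.COLOR_RGB2HSV);br=(cv2.inRange(hsv,(3,80,20),(16,255,255))>0)&(abs(P[...,2]-.0215)<.004)&(np.hypot(P[...,0]-.489,P[...,1]-.338)<.075)&(d>0)
Q=P[br];print(br.sum());r=cv2.minAreaRect((Q[:,:2]*1000).astype(np.float32));print(r,np.percentile(Q[:,2],[5,50,95]))
c0=Q[:,:2].mean(0);a=np.linalg.svd(Q[:,:2]-c0,full_matrices=False)[2][0];a*=np.sign(a[0]);n=np.array([-a[1],a[0]])
s=(Q[:,:2]-c0)@a;y=(Q[:,:2]-c0)@n
lo,hi=np.percentile(s,[.3,99.7]);yy=np.percentile(y,[1,99]);print(hi-lo,yy)
h=np.degrees(np.arctan2(a[1],a[0]));g=c0+a*((lo+hi)/2+.001)+n*yy.mean();print('grasp',g,h)
sh=(abs(P[...,2]-.012)<.007)&(np.hypot(P[...,0]-.431,P[...,1]-.391)<.05)&(d>0)&~br
yq=((P[sh][:,:2]-c0)@n);print('sherd lateral',np.percentile(yq[yq>.02],[1,99]) if (yq>.02).any() else None)
for z in(.06,-.018,-.0255):print(delta(pose((*g,z),h)))
E
```

```text
12.4 0.04997126726258188 [0.48765328 0.33856245 0.24726338] [-9.29212419e-04  9.43756251e-01  3.30635852e-01 -1.79126495e-03] 0.005125943730264913
1743
((489.8953857421875, 339.09185791015625), (106.52749633789062, 28.44278335571289), 38.498779296875) [0.01994311 0.02152937 0.02291954]
0.1063066985453178 [-0.01404977  0.01391258]
grasp [0.49065796 0.33981335] 38.559664846474554
sherd lateral [0.05212948 0.10537685]
([0.0036, 0.0008, 0.1879], [-0.16, 0.11, -0.01])
([0.0038, 0.001, 0.2659], [-0.16, 0.11, -0.01])
([0.0038, 0.001, 0.2734], [-0.16, 0.11, -0.01])
```

{"op": "drive_tool", "data": {
  "deltas": [
    [[105,0.004,0.001,0.06,0,0,0],[105,0.004,0.001,0.12,0,0,0],[105,0.004,0.001,0.18,0,0,0],[105,0.004,0.001,0.23,0,0,0],[105,0.004,0.001,0.26,0,0,0],[105,0.004,0.001,0.272,0,0,0],[105,0.004,0.001,0.273,0,0,0],[255,0.004,0.001,0.273,0,0,0],[255,0.004,0.001,0.273,0,0,0],[255,0.004,0.001,0.273,0,0,0],[255,0.004,0.001,0.273,0,0,0]]
  ],
  "newtons": 50
}}

```text
clock: 13.82
tcp_pos: [0.493, 0.3416, -0.0218]
orientation: [-0.001, 0.944, 0.33, 0.001]
wrist_force: [-0.0, -0.1, 7.4]
finger_gap: 0.0291
grip_force: 51.0
```

```bash
python3 - <<'E'
from h import *
b=cur();print(b[0]);print(delta(pose((.49,.34,.25),38.56),b),delta(pose((.49,.25,.25),14.1),b))
t=seat('L',-.0575,-.0365,.1,.006);print(t[0],delta(t,b))
E
```

```text
[ 0.49298654  0.34161374 -0.02182316]
([-0.0024, -0.0011, -0.2718], [-0.1, -0.21, 0.01]) ([-0.0585, 0.0693, -0.2722], [-0.14, -0.18, 24.47])
[0.54067797 0.06652143 0.13843826] ([-0.1336, 0.2446, -0.1612], [-7.6, 34.28, 23.65])
```

{"op": "drive_tool", "data": {
  "deltas": [
    [[255,0,0,-0.02,0,0,0],[255,0,0,-0.07,0,0,0],[255,0,0,-0.13,0,0,0],[255,0,0,-0.19,0,0,0],[255,0,0,-0.25,0,0,0],[255,-0.02,0.02,-0.272,0,0,8],[255,-0.04,0.05,-0.272,0,0,16],[255,-0.058,0.07,-0.272,0,0,24.5],[255,-0.058,0.07,-0.272,0,0,24.5],[255,-0.058,0.07,-0.272,0,0,24.5]]
  ]
}}

```text
clock: 15.08
tcp_pos: [0.4956, 0.2301, 0.2482]
orientation: [-0.01, 0.99, 0.138, -0.002]
wrist_force: [0.0, -0.0, -1.2]
finger_gap: 0.0288
grip_force: 50.1
```

```bash
python3 - <<'E'
from held import *
s=get_state();print(s['clock'],s['tcp_pos'],s['finger_gap'],s['grip_force'])
grab('wrist','pics/w7.png');t,r=cur()
held('pics/w7.npz',(280,100,362,350),t,r,0)
for n in(.1,.03):print(delta(seat('L',-.0575,-.0365,n,.006)))
E
```

```text
15.075 [0.49561665 0.23012847 0.24823586] 0.028843777898520676 50.08128762245178
n 10637 front x [0.0497 0.0506] min x -0.0514
-0.01 y [-0.0127  0.0153] z top -0.0435
0.0 y [-0.0125  0.0152] z top -0.0435
0.01 y [-0.0129  0.0152] z top -0.0435
0.02 y [-0.0127  0.015 ] z top -0.0435
0.03 y [-0.0129  0.0152] z top -0.0434
0.04 y [-0.0127  0.0149] z top -0.0434
0.05 y [-0.0124  0.0146] z top -0.0428
([-0.0015, 0.1723, 0.1063], [-1.63, 35.07, 1.42])
([0.0387, 0.1747, 0.1636], [-1.63, 35.07, 1.42])
```

```bash
python3 - <<'E'
from h import *
for n in(.1,.03):print(delta(seat('L',-.0594,-.0325,n,.006)),seat('L',-.0594,-.0325,n,.006)[0])
s=get_state();print(s['clock'],s['tcp_pos'])
E
```

```text
([-0.0022, 0.1722, 0.102], [-1.63, 35.07, 1.42]) [0.53996229 0.06634166 0.14280466]
([0.038, 0.1745, 0.1592], [-1.63, 35.07, 1.42]) [0.57890299 0.07612289 0.08546402]
15.125 [0.49553977 0.23061646 0.24810158]
```

{"op": "drive_tool", "data": {
  "deltas": [
    [[255,0,0.04,0,-0.4,8,0.4],[255,0,0.09,0.01,-0.8,16,0.8],[255,0,0.14,0.03,-1.2,24,1],[255,0,0.172,0.06,-1.5,32,1.3],[255,-0.002,0.172,0.09,-1.6,35,1.4],[255,-0.002,0.172,0.102,-1.6,35,1.4],[255,-0.002,0.172,0.102,-1.6,35,1.4],[255,-0.002,0.172,0.102,-1.6,35,1.4]]
  ]
}}

```text
clock: 16.12
tcp_pos: [0.5427, 0.0665, 0.1454]
orientation: [-0.037, 0.946, 0.118, 0.299]
wrist_force: [0.8, -0.0, -0.9]
finger_gap: 0.0288
grip_force: 50.2
```

```bash
cat > chk.py <<'E'
from held import *
s=get_state();t,r=cur();print(s['clock'],s['tcp_pos'],'tool force',r.inv().apply(s['wrist_force']).round(2),s['finger_gap'])
for n,q in((.03,.006),(.001,.006),(0,0)):print(n,delta(seat('L',-.0594,-.0325,n,q)))
E
python3 chk.py; python3 - <<'E'
from held import *
grab('wrist','pics/w8.png');t,r=cur();held('pics/w8.npz',(280,100,362,350),t,r,0)
E
```

```text
16.125 [0.54270398 0.06651509 0.1453841 ] tool force [0.08 0.21 1.18] 0.02878630496879667
0.03 ([-0.0038, -0.0005, 0.0706], [0.01, -0.09, 0.12])
0.001 ([-0.0038, -0.0005, 0.0996], [0.01, -0.09, 0.12])
0 ([-0.0098, -0.0005, 0.1005], [0.01, -0.09, 0.12])
n 10687 front x [0.0499 0.0508] min x -0.0516
-0.01 y [-0.0132  0.0147] z top -0.0433
0.0 y [-0.0131  0.0148] z top -0.0433
0.01 y [-0.0134  0.0149] z top -0.0433
0.02 y [-0.0133  0.0145] z top -0.0433
0.03 y [-0.0135  0.0147] z top -0.0432
0.04 y [-0.0135  0.0143] z top -0.0432
0.05 y [-0.0131  0.0141] z top -0.0426
```

{"op": "drive_tool", "data": {
  "deltas": [
    [[255,-0.003,-0.001,0.03,0,0,0],[255,-0.0035,-0.001,0.055,0,0,0],[255,-0.0035,-0.001,0.07,0,0,0],[255,-0.0035,-0.001,0.07,0,0,0]]
  ]
}}

```text
clock: 16.68
tcp_pos: [0.577, 0.0765, 0.0834]
orientation: [-0.037, 0.947, 0.117, 0.298]
wrist_force: [-0.8, -1.1, -1.0]
finger_gap: 0.0285
grip_force: 50.2
```

```bash
python3 chk.py; python3 - <<'E'
from held import *
grab('wrist','pics/w9.png');t,r=cur()
p,d,P=wcloud('pics/w9.npz');Q=r.inv().apply((P-t).reshape(-1,3)).reshape(P.shape)
hsv=cv2.cvtColor(p,cv2.COLOR_RGB2HSV);w=(cv2.inRange(hsv,(12,50,60),(24,150,255))>0)
for x0 in(.044,.036,.03,.014):
    m=w&(abs(Q[...,0]-x0)<.003)&(abs(Q[...,1])<.034)&(Q[...,2]>.0)&(Q[...,2]<.03)
    print(x0,m.sum(),np.percentile(Q[m][:,1],[1,99]).round(4) if m.sum()>5 else '')
E
```

```text
16.675 [0.57697679 0.07649325 0.08341901] tool force [-1.46  0.92  0.24] 0.028461386052457082
0.03 ([0.0026, 0.0008, -0.0007], [-0.03, 0.1, 0.04])
0.001 ([0.0027, 0.0008, 0.0283], [-0.03, 0.1, 0.04])
0 ([-0.0033, 0.0008, 0.0294], [-0.03, 0.1, 0.04])
0.044 242 [-0.0278  0.0268]
0.036 199 [-0.028   0.0271]
0.03 2 
0.014 8 [-0.0242  0.0207]
```

View pics/w9.png

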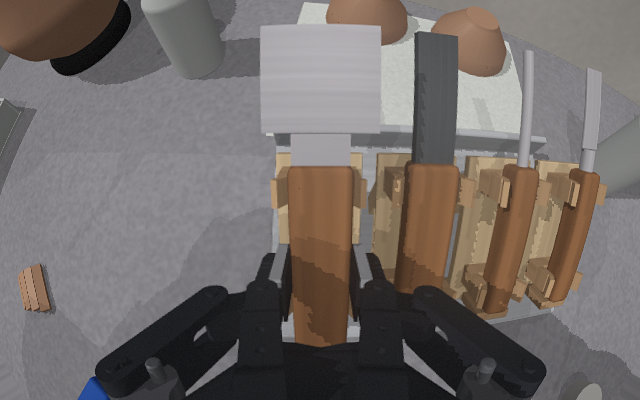

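The picture shows the scraper (320,165–345) centred over the left cradle and the spatula seated at right (575,240). Lowering now.

{"op": "drive_tool", "data": {
  "deltas": [
    [[255,0.0015,-0.0003,0.005,0,0,0],[255,0.0015,-0.0003,0.01,0,0,0],[255,0.0015,-0.0003,0.015,0,0,0],[255,0.0015,-0.0003,0.02,0,0,0],[255,0.0015,-0.0003,0.024,0,0,0],[255,0.0015,-0.0003,0.027,0,0,0],[255,0.0015,-0.0003,0.027,0,0,0]]
  ]
}}

```text
clock: 17.6
tcp_pos: [0.5919, 0.0803, 0.0617]
orientation: [-0.037, 0.947, 0.117, 0.297]
wrist_force: [-1.0, -0.1, -2.5]
finger_gap: 0.0289
grip_force: 50.2
```

```bash
python3 chk.py
```

```text
17.6 [0.59192565 0.08034289 0.06170836] tool force [-2.21 -0.14  1.47] 0.02885617828901072
0.03 ([0.0024, 0.0009, -0.0273], [0.0, 0.11, -0.02])
0.001 ([0.0024, 0.0009, 0.0017], [0.0, 0.11, -0.02])
0 ([-0.0036, 0.0009, 0.0027], [0.0, 0.11, -0.02])
```

{"op": "drive_tool", "data": {
  "deltas": [
    [[255,-0.001,0,0.001,0,0,0],[255,-0.002,0,0.002,0,0,0],[255,-0.003,0,0.002,0,0,0],[255,-0.004,0,0.002,0,0,0],[255,-0.005,0,0.002,0,0,0],[255,-0.005,0,0.002,0,0,0]]
  ]
}}

```text
clock: 18.35
tcp_pos: [0.5892, 0.0796, 0.0576]
orientation: [-0.037, 0.947, 0.117, 0.298]
wrist_force: [-0.7, -0.2, -1.3]
finger_gap: 0.0283
grip_force: 50.3
```

```bash
python3 chk.py
```

```text
18.35 [0.58916543 0.07958718 0.05761222] tool force [-1.36 -0.01  0.65] 0.028327901467552766
0.03 ([0.0071, 0.0009, -0.029], [0.01, 0.08, -0.01])
0.001 ([0.0071, 0.0009, -0.0], [0.01, 0.08, -0.01])
0 ([0.0011, 0.0009, 0.001], [0.01, 0.08, -0.01])
```

{"op": "drive_tool", "data": {
  "deltas": [
    [[255,-0.001,0,0,0,0,0],[255,-0.002,0,0,0,0,0],[255,-0.003,0,0,0,0,0],[255,-0.003,0,0,0,0,0]]
  ]
}}

```text
clock: 18.85
tcp_pos: [0.589, 0.0795, 0.0579]
orientation: [-0.037, 0.946, 0.117, 0.3]
wrist_force: [4.0, 3.8, 2.7]
finger_gap: 0.0288
grip_force: 50.3
```

```bash
python3 chk.py
```

```text
18.85 [0.58901357 0.0794944  0.05791755] tool force [ 5.53 -2.68  0.54] 0.028790167359828322
0.03 ([0.0072, 0.0008, -0.0286], [-0.01, -0.19, 0.05])
0.001 ([0.0071, 0.0008, 0.0004], [-0.01, -0.19, 0.05])
0 ([0.0011, 0.0008, 0.0013], [-0.01, -0.19, 0.05])
```

Stop contact (7 N). I'll ease off along x and settle down onto the floors.

{"op": "drive_tool", "data": {
  "deltas": [
    [[255,0.002,0,0.001,0,0,0],[255,0.002,0,0.002,0,0,0],[255,0.002,0,0.0025,0,0,0],[255,0.002,0,0.0025,0,0,0]]
  ]
}}

```text
clock: 19.35
tcp_pos: [0.5897, 0.0794, 0.0569]
orientation: [-0.036, 0.946, 0.117, 0.299]
wrist_force: [-19.0, -3.2, 26.1]
finger_gap: 0.0285
grip_force: 54.3
```

```bash
python3 chk.py
```

```text
19.35 [0.58974141 0.07940987 0.056886  ] tool force [ -0.75  -1.47 -32.44] 0.028544284660893114
0.03 ([0.0071, 0.0006, -0.0299], [0.08, -0.04, -0.0])
0.001 ([0.0071, 0.0005, -0.0009], [0.08, -0.04, -0.0])
0 ([0.0011, 0.0005, 0.0001], [0.08, -0.04, -0.0])
```

{"op": "drive_tool", "data": {
  "deltas": [
    [[255,0,0,-0.0015,0,0,0],[255,0,0,-0.0015,0,0,0],[150,0,0,-0.0015,0,0,0],[138,0,0,-0.0015,0,0,0],[138,0,0,-0.0015,0,0,0],[138,0,0,-0.02,0,0,0],[138,0,0,-0.06,0,0,0],[138,0,0,-0.11,0,0,0],[138,0,0,-0.15,0,0,0],[138,0,0,-0.15,0,0,0]]
  ]
}}

```text
clock: 20.6
tcp_pos: [0.5072, 0.0582, 0.1811]
orientation: [-0.036, 0.946, 0.117, 0.3]
wrist_force: [-0.1, -1.2, 0.4]
finger_gap: 0.0395
grip_force: 0.0
```

```bash
python3 - <<'E'
from h import *
s=get_state();print(s['clock'],s['finger_gap'],s['tcp_pos'],s['wrist_force'])
p,d,c=grab('wrist','pics/w10.png')
_,_,P=wcloud('pics/w10.npz')
hr=np.radians(H);X=np.array([np.cos(hr),np.sin(hr)]);Y=np.array([-X[1],X[0]]);q=np.radians(35)
hsv=cv2.cvtColor(p,cv2.COLOR_RGB2HSV);br=cv2.inRange(hsv,(3,90,20),(14,255,255))>0
for n,y0 in(('spat',-.2645),('pick',-.1985),('rasp',-.1327),('scraper',-.0672)):
    x=P[...,:2]@X-.525;y=P[...,:2]@Y-y0;z=P[...,2]-.05
    s=x*np.cos(q)+z*np.sin(q);nn=-x*np.sin(q)+z*np.cos(q)
    m=br&(abs(y)<.019)&(s>-.02)&(s<.13)&(nn>0)&(nn<.03)&(d>0)
    print(n,m.sum(),'s',np.percentile(s[m],[.5,99.5]).round(4),[(round(a,2),np.median(nn[m&(abs(s-a)<.01)]).round(4),np.percentile(y[m&(abs(s-a)<.01)],[3,97]).round(4).tolist()) for a in(.01,.03,.06,.09)if (m&(abs(s-a)<.01)).any()])
E
```

```text
20.6 0.039470222934230685 [0.50721959 0.05820073 0.18110773] [-0.13236229 -1.22670097  0.42480902]
spat 1780 s [0.0002 0.1091] [(0.01, np.float64(0.0103), [-0.0094, 0.0095]), (0.03, np.float64(0.0105), [-0.0092, 0.0098]), (0.06, np.float64(0.0105), [-0.0083, 0.0093]), (0.09, np.float64(0.0105), [-0.0097, 0.0097])]
pick 2114 s [-0.001  0.109] [(0.01, np.float64(0.0105), [-0.0088, 0.0106]), (0.03, np.float64(0.0106), [-0.0086, 0.0101]), (0.06, np.float64(0.0107), [-0.0074, 0.0102]), (0.09, np.float64(0.0106), [-0.0118, 0.0109])]
rasp 3363 s [-0.0008  0.109 ] [(0.01, np.float64(0.0108), [-0.0138, 0.0151]), (0.03, np.float64(0.0109), [-0.013, 0.0154]), (0.06, np.float64(0.011), [-0.0125, 0.0157]), (0.09, np.float64(0.011), [-0.0132, 0.0158])]
scraper 3360 s [-0.0019  0.1079] [(0.01, np.float64(0.011), [-0.0139, 0.0131]), (0.03, np.float64(0.011), [-0.0145, 0.0136]), (0.06, np.float64(0.0111), [-0.014, 0.0132]), (0.09, np.float64(0.011), [-0.0148, 0.014])]
```

View pics/w10.png

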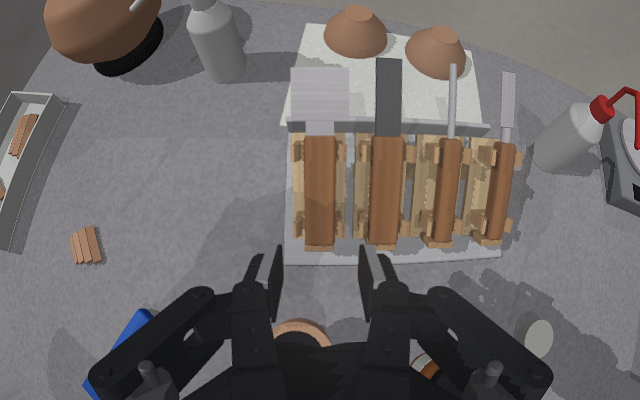

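All four handles lie in their saddles at the same height, with their butts against the stops. The scraper is at (320,190) and the spatula at (503,190). The gripper is clear, so I'm handing in.

```bash
python3 -c "from workcell import hand_in;print(hand_in())"
```

```text
the job is handed in; nothing more can be done
None
```

The scraper is in the wide cradle and the spatula in the narrow one, both measured fully down in their saddles with butts at the stops. I let go of both, saw no sign that anything else moved, and handed the job in at about 21 s.

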